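# Fill the ball crate and press its label holder home

### The arm

A 6-joint arm with a two-finger parallel gripper is mounted at the origin on the work surface. World frame = base frame: x ahead of the robot, y to its left, z up, the work surface at z = 0. Lengths are in mm, angles in rad, forces in N, time in s.
With the tool pointing down it reaches from about 300 to 775 mm from the base axis. Payload 14.6 kg.
Tool frame: the origin (TCP) lies midway between the tips of the shut fingers; the grasp point (between the pads) lies 19 mm behind it; z points along the fingers, y is the line along which they close (so a half turn about z gives the same grasp; the last joint's range is limited). The gripper opens to 94 mm and grips with 3 to 60 N. Pads are 16 mm wide; open, the fingers measure 119 mm over their backs; the gripper's body (75 mm by 177 mm) begins 78 mm behind the grasp point.
Start: joints at [-1.226, 0.3, 1.521, -0, 1.321, -0.067], TCP at [220.135, -504.014, 205.446] pointing down, gripper open.
Joint ranges: [-3.03, 3.03], [-0.79, 2.21], [0.23, 2.52], [-1.04, 4.18], [0, 3.07], [-2.55, 2.55]. Speed limits (rad/s): [2.22, 2.22, 2.57, 3.14, 3.14, 3.14].

### API

Orientations are given as a unit quaternion [x, y, z, w].
In Python, from workcell import robot, eyes, workorder gives the robot as it stands.
- The arm moves only by the tool move_arm, never from a script. Its arguments are lists of equal length, an entry for each row: "linear": the shift along the tool's x, y, z in mm, a list of three; "angular": the turn, a rotation vector about the tool's x, y, z in rad, a list of three; "gripper": the finger opening in mm, from 0 to 94. In form: {"linear": [[tx, ty, tz], ...], "angular": [[wx, wy, wz], ...], "gripper": [gripper, ...]}. A call has 1 to 10 rows; each row shifts and turns the commanded pose from where the row before left it, along the tool's axes as they then stand; what a row does not reach is not made up. A row lasts 1/10 s, in which the tool goes at most 50 mm and 8.59 degrees, less where a joint would pass 70% of its speed; a pose out of reach is approached as far as the arm can. A call is refused whole if a number of a shift passes 50 or a number of a turn 0.15, either way. A call with a gripper value outside its range is refused whole. The fingers move at their own pace and stop on an object; "grip_force" is the grip in N (left out, the last holds). Time passes only in rows, so rows that do not move let the fingers close. It gives the time, the measured TCP pose, the force, the opening and the grip force at its end, in the units of the state.
- robot.state(): the state, without advancing time (a new reading comes with each control period).
- eyes.get_image(name): name is "side" or "top"; returns a dict with "img" (480x640x3 uint8, blue, green, red), "fx", "fy", "cx", "cy" (pixels), "dist" ([k1, k2, p1, p2, k3] as OpenCV has them; the pictures are not rectified), "cam_to_world" (4x4, takes a point from camera to world coordinates). Camera axes: x right, y up, looking along -z (the intrinsics and any distortion apply to the point x, -y, -z); pixel columns grow to the right and rows downward; lengths in mm; the calibration is good to about 2 mm. A picture is of the moment at which its call begins. There is no depth.
- workorder.close_job(): hands the job in; it is judged then, once.
The state is a dict: "time": time; "qpos": joint angles; "dq": joint speeds; "tau": joint torques, N m; "tcp_pos": TCP position; "tool_rot": TCP orientation; "ft_force": force on the tool from outside, world axes, zero at the start; "wrist_torque": the same for the moment, N m; "finger_gap": finger opening in mm; "grip_force": force on a finger pad.
Only numpy, scipy, OpenCV 4.12 (cv2) and the standard library are available. Lean on these libraries where they do the work, as an engineer would, in place of code of your own. Each camera call takes 0.05 s, during which the arm holds its last target. There are 200 camera calls.

### The job

First take the red wooden ball from the board and lower it gently to the floor of the crate on the packing shelf, without dropping it, and let it go there. Then take the blue label holder out of its dark block, push it upright down behind the metal lip on the shelf's edge until the yellow sprung foot under it is fully down, and finish while still holding it pressed home: do not let go. Press firmly but do not force it, and leave the plain ball, the glue jar and the hammer alone.

Things in the scene. Friction and masses are not known exactly. Their poses are not given: they have to be found in the camera images.
- station: Packing shelf fixed on the bench: wooden plank 16 mm thick, spanning x -90..155, y -95..95 mm, with an open crate and an aluminium label rail along its edge. Origin on the bench under the crate's centre; z up, x from crate to rail (roughly away from the robot), y along the rail. Crate: outside 166 x 166 mm, inside 150 x 150 mm, rim 96 mm above the bench. Rail slot at x 125 mm.
- crate_floor (a point): Centre of the crate's inner floor, 24 mm above the bench; the crate is 72 mm deep inside. The red ball's centre lies 26 mm higher when it rests there.
- slot (a point): Centre of the rail slot's mouth, 50 mm above the bench; axes as station. Slot 14 mm wide (x), 102 mm long (y) between black cheeks, open upward. On the crate side a back strip, 8 mm thick, top 62 mm above the bench; on the other side the lip, flaring outward from 50 to 61 mm as lead-in. Foot top 18 mm below this point when free, 26 mm when fully down. Crate wall 42 mm from slot middle.
- foot (a joint): Travel of the yellow sprung foot at the bottom of the slot: 0 free, grows as it is pressed down, 0.008 m fully down (hard stop). A preloaded spring (800 N/m): about 3 N to start it moving, about 10 N fully down; it pushes the label holder up again if that is let go.
- red_ball_center (a point): Centre of the red wooden ball, 52 mm in diameter, about 50 g, loose; it starts sitting in one of the two hollows of the board, its centre about 51 mm above the bench (21 mm above the board's top).
- board: Pale wooden board, fixed, 100 (x) x 240 (y) x 30 mm high, with two round hollows of 30 mm diameter at y -60 and +60 mm, one holding the red ball and the other the plain ball. Origin at the centre of its underside.
- holder_center (a point): Centre (half-way up) of the blue label holder: loose rigid plate 10 mm thick (x), 90 mm wide (y), 95 mm tall (z), about 90 g, white card on both faces (either may face out). It starts upright in the dark block, lower edge 15 mm above the bench. With the foot fully down this centre is 71.5 mm above the bench.
- holder: The same label holder; origin at the centre of its lower edge, axes as above.
- stand: Dark wooden block, fixed, 60 (x) x 130 (y) x 40 mm high, with a slot 13 x 93 mm, 25 mm deep, in which the label holder stands upright. Origin at the centre of its underside.
- plain_ball_center (a point): Centre of the plain unpainted wooden ball, 52 mm in diameter, in the other hollow. Leave alone.
- glue_center (a point): Centre of the glue jar with an orange cap, 60 mm in diameter, 100 mm tall. Leave alone.
- hammer: A hammer lying on the bench beside the shelf. Leave alone.
- red_ball: The red ball as a body (origin at a point on its surface that turns with it; use red_ball_center).

How it is judged:
By the outcome, as a careful person would: the job done as asked, in the order asked, and still so for the second after the job is handed in, while the arm keeps its last pose, push and grip.
It also fails if it takes over 59 s, if anything falls off the work surface, if the arm or the gripper's body presses on something with over 40 N, if the wrist force passes 120 N, or if a joint passes its speed limit or range.

## Working session

There is one attempt and no reset: what is moved stays moved. The work goes in short steps, Python scripts to look and compute and a tool call to move; the robot and the scene stay as the last step left them, time stands still between calls to the robot, and variables do not carry over. Pictures are saved under pics/ and viewed, at most 10 in all, crops included, and the job is handed in when it is done.

Besides the shell and the picture viewer there is one more tool, called as name(argument=value, ...), one argument or row to a line, values as JSON. move_arm: Moves the arm, as the interface text tells. Its arguments: {"type":"object","properties":{"linear":{"type":"array"},"angular":{"type":"array"},"gripper":{"type":"array"},"grip_force":{"type":"number"}},"required":["linear","angular","gripper"]}

```bash
mkdir -p pics; cat > h.py <<'E'
import numpy as np, cv2, json
from workcell import robot, eyes, workorder
from scipy.spatial.transform import Rotation as R
def snap(n,f):
    d=eyes.get_image(n); cv2.imwrite(f'pics/{f}.png',d['img'])
    np.savez(f'{f}.npz',**{k:np.array(v) for k,v in d.items()}); return d
def load(f): return np.load(f'{f}.npz')
def K(d): return np.array([[d['fx'],0,d['cx']],[0,d['fy'],d['cy']],[0,0,1.]],float)
def ray(d,uv):
    p=cv2.undistortPoints(np.array([[uv]],float),K(d),np.array(d['dist'],float))[0,0]
    T=np.array(d['cam_to_world']); return T[:3,3],T[:3,:3]@np.array([p[0],-p[1],-1.])
def onz(d,uv,z):
    o,v=ray(d,uv); return o+v*(z-o[2])/v[2]
def proj(d,P):
    T=np.array(d['cam_to_world']); p=(np.atleast_2d(P)-T[:3,3])@T[:3,:3]; p=p*[1,-1,-1]
    return cv2.projectPoints(p,np.zeros(3),np.zeros(3),K(d),np.array(d['dist'],float))[0][:,0]
E
python3 - <<'E'
from h import *
for n in('top','side'):
    d=snap(n,n+'0'); print(np.round(d['cam_to_world'],3).tolist(),d['fx'],d['dist'])
s=robot.state(); print(s)
E
```

```text
[[0.04, 0.977, -0.207, 331.94], [-0.999, 0.038, -0.011, 67.351], [-0.003, 0.207, 0.978, 1319.498], [0.0, 0.0, 0.0, 1.0]] 529.3245251638443 [-0.05184737  0.          0.          0.          0.        ]
[[-0.859, 0.325, -0.395, 182.529], [-0.511, -0.522, 0.683, 798.404], [0.016, 0.789, 0.614, 754.923], [0.0, 0.0, 0.0, 1.0]] 502.3091105071419 [-0.09629349  0.          0.          0.          0.        ]
{'time': 0.1, 'qpos': array([-1.22561536e+00,  3.00375558e-01,  1.52144958e+00, -1.50715313e-05,
        1.32070886e+00, -6.66246522e-02]), 'dq': array([-0.00163442, -0.00084351, -0.00123788,  0.00069103,  0.00163399,
        0.00059914]), 'tau': array([ 8.91763120e-04, -5.32646120e+01, -3.53284550e+01,  7.09935394e-02,
        2.34411901e-02, -4.72169154e-05]), 'tcp_pos': array([ 220.05594393, -503.83087502,  204.99437166]), 'tool_rot': array([ 9.78876313e-01,  2.04452787e-01, -7.25721071e-05, -4.65098967e-04]), 'ft_force': array([-0.55977829,  0.15489005, -0.55756069]), 'wrist_torque': array([-0.06148205,  0.03118045, -0.07644354]), 'grip_force': 0.0, 'finger_gap': 93.84208968172813}
```

View pics/top0.png

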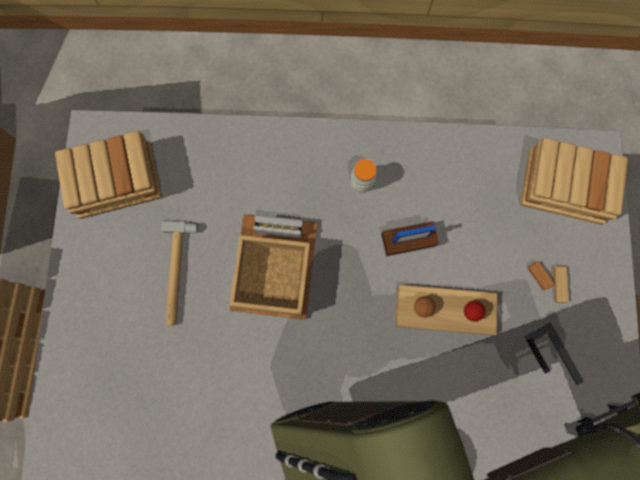

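View pics/side0.png

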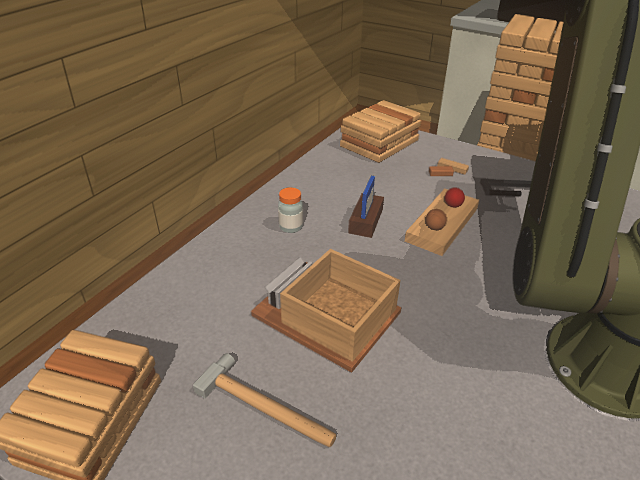

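The top view shows the red ball at about (475,311), the plain ball at (425,307), the blue holder at (413,233), the shelf crate at (271,274) and the rail at (277,225). I'll enlarge the crop.

```bash
python3 - <<'E'
from h import *
t=cv2.imread('pics/top0.png'); 
a=cv2.resize(t[205:325,222:322],None,fx=4.9,fy=4.9,interpolation=cv2.INTER_CUBIC)  # 490x588
b=cv2.resize(t[215:265,370:450],None,fx=3.8,fy=3.8,interpolation=cv2.INTER_CUBIC)
c=cv2.resize(t[275:340,385:505],None,fx=2.5,fy=2.5,interpolation=cv2.INTER_CUBIC)
m=np.zeros((588,800,3),np.uint8); m[:a.shape[0],:490]=a; m[:190,492:492+304]=b; m[200:200+c.shape[0],492:492+300]=c
s=cv2.imread('pics/side0.png')
e=cv2.resize(s[165:245,340:440],None,fx=2.6,fy=2.6,interpolation=cv2.INTER_CUBIC); m[375:375+208,492:492+260]=e
cv2.imwrite('pics/crop1.png',m)
# ball by colour
for n in('top0','side0'):
    im=cv2.imread(f'pics/{n}.png').astype(int); 
    if n=='top0': im[:275]=0
    mk=((im[...,2]>80)&(im[...,1]<45)&(im[...,0]<50)).astype(np.uint8)
    k,l,st,ce=cv2.connectedComponentsWithStats(mk); i=1+np.argmax(st[1:,4]); print(n,st[i],ce[i])
    mk=((im[...,0]>100)&(im[...,2]<80)).astype(np.uint8)
    im=cv2.imread(f'pics/{n}.png').astype(int); mk=((im[...,0]>100)&(im[...,2]<70)).astype(np.uint8)
    k,l,st,ce=cv2.connectedComponentsWithStats(mk); i=1+np.argmax(st[1:,4]); print(n,st[i],ce[i])
    pts=np.argwhere(l==i)[:,::-1].astype(np.float32); print(cv2.minAreaRect(pts))
E
```

```text
top0 [465 301  20  20 304] [474.16776316 310.75657895]
top0 [394 226  41  15 217] [414.11981567 231.40092166]
((413.5707702636719, 231.3783721923828), (7.164991855621338, 42.25070571899414), 75.17352294921875)
side0 [445 191  19  16  59] [454.22033898 199.81355932]
side0 [361 176  14  43 154] [365.66883117 196.75974026]
((365.6813659667969, 196.5564422607422), (6.8954243659973145, 43.410369873046875), 13.706960678100586)
```

View pics/crop1.png

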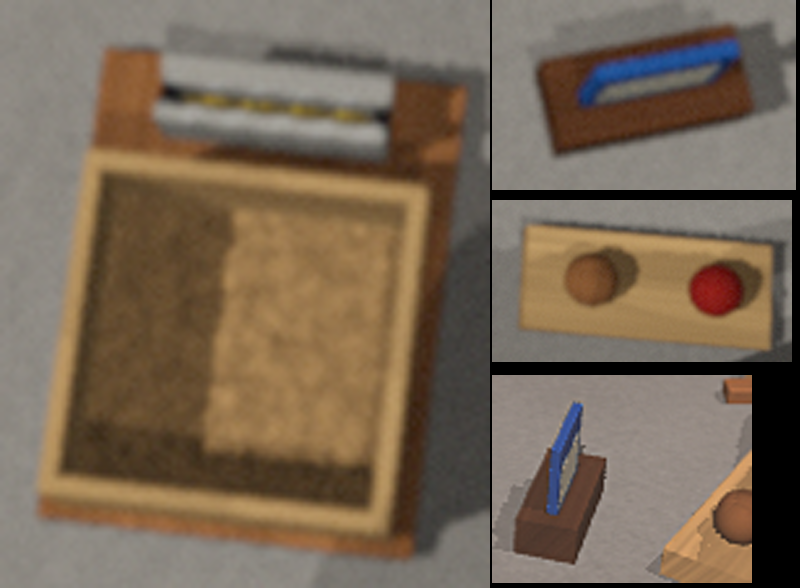

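The crop shows crate rim corners, plank corners, rail slot with its black cheeks, stand, and board clearly. I'll fit the known models to these corners.

```bash
cat > fit.py <<'E'
from h import *
from scipy.optimize import least_squares
d=load('top0')
A=lambda p:(222-.4+p[0]/4.9,205-.4+p[1]/4.9)
B=lambda p:(370-.4+(p[0]-492)/3.8,215-.4+p[1]/3.8)
C=lambda p:(385-.3+(p[0]-492)/2.5,275-.3+(p[1]-200)/2.5)
def fit(mod,pix,x0):
    mod=np.array(mod,float);pix=np.array(pix)
    def w(q): c,s=np.cos(q[2]),np.sin(q[2]); return np.c_[q[0]+c*mod[:,0]-s*mod[:,1],q[1]+s*mod[:,0]+c*mod[:,1],mod[:,2]]
    r=least_squares(lambda q:(proj(d,w(q))-pix).ravel(),x0,x_scale=[100,100,.1])
    print(np.round(r.x,3),'resid px',np.round(r.fun.reshape(-1,2),1).tolist()); return r.x
def fits():
    st=fit([[83,83,96],[83,-83,96],[-83,-83,96],[-83,83,96],[155,95,16],[155,-95,16],[-90,95,16],[-90,-95,16],[125,51,50],[125,-51,50]],
     [A(p) for p in [(88,150),(430,184),(392,534),(38,490),(106,47),(466,87),(38,518),(410,555),(173,92),(379,114)]],[450,150,0])
    sd=fit([[30,65,40],[30,-65,40],[-30,-65,40],[-30,65,40]],[B(p) for p in [(540,62),(735,27),(750,113),(555,153)]],[520,-50,0.])
    bd=fit([[50,120,30],[50,-120,30],[-50,-120,30],[-50,120,30]],[C(p) for p in [(524,224),(774,243),(771,349),(520,328)]],[400,-100,0.])
    return st,sd,bd
if __name__=='__main__':
    st,sd,bd=fits()
    for n,b in(('red',(474.3,310.8)),('plain',C((592,279)))): print(n,onz(d,b,51))
    o=load('side0'); print('red side',onz(o,(454.5,197.5),51))
    for y in(-60,60): print('hollow',y,bd[:2]+R.from_euler('z',bd[2]).as_matrix()[:2,:2]@[0,y])
    for p in((597,70),(738,45)): print('holder top',onz(d,B(p),110))
    print('side holder top',onz(o,(340+(577-492)/2.6,165+(404-375)/2.6),110), onz(o,(340+(552-492)/2.6,165+(470-375)/2.6),110))
E
python3 fit.py
```

```text
[ 5.08490e+02  1.72592e+02 -7.20000e-02] resid px [[-0.0, -0.3], [-0.3, 0.4], [-0.6, -0.7], [0.2, 0.1], [-0.2, -0.4], [0.5, -0.5], [-0.0, -0.5], [0.9, 0.8], [0.3, 0.5], [-0.7, 0.5]]
[ 6.18499e+02 -1.64453e+02  2.20000e-01] resid px [[-0.4, -0.0], [-0.9, 0.1], [0.7, 0.6], [0.6, -0.6]]
[ 4.47189e+02 -2.56838e+02 -4.40000e-02] resid px [[1.3, 0.3], [-1.3, 0.6], [-0.8, -0.7], [0.8, -0.2]]
red [ 443.39886518 -317.49834763   51.        ]
plain [ 449.83894085 -198.21931557   51.        ]
red side [ 439.72541106 -314.37952724   51.        ]
hollow -60 [ 444.55386829 -316.77963032]
hollow 60 [ 449.82493785 -196.89545361]
holder top [ 613.34076413 -121.92222277  110.        ]
holder top [ 632.68754943 -209.37451678  110.        ]
side holder top [ 627.14803498 -204.1831372   110.        ] [594.86469385 -88.77427353 110.        ]
```

move_arm(
  linear=[
    [0,0,0],
    [0,0,0],
    [0,0,0],
    [0,0,0],
    [0,0,0],
    [0,0,0],
    [0,0,0],
    [0,0,0],
  ],
  angular=[
    [0,0,-0.136],
    [0,0,-0.136],
    [0,0,-0.136],
    [0,0,-0.136],
    [0,0,-0.136],
    [0,0,-0.136],
    [0,0,-0.136],
    [0,0,-0.136],
  ],
  gripper=[94,94,94,94,94,94,94,94],
)

```text
time: 0.9
tcp_pos: [220.1, -503.9, 205.1]
tool_rot: [0.73, 0.684, 0.0, -0.0]
ft_force: [-0.6, 0.1, -0.8]
finger_gap: 93.9
grip_force: 0.0
```

move_arm(
  linear=[
    [20,21,5],
    [20,21,5],
    [20,21,5],
    [20,21,5],
    [20,21,5],
    [20,21,5],
    [20,21,5],
    [20,21,5],
    [20,21,5],
    [22,20,5],
  ],
  angular=[
    [0,0,0],
    [0,0,0],
    [0,0,0],
    [0,0,0],
    [0,0,0],
    [0,0,0],
    [0,0,0],
    [0,0,0],
    [0,0,0],
    [0,0,0],
  ],
  gripper=[94,94,94,94,94,94,94,94,94,94],
)

```text
time: 1.9
tcp_pos: [443.7, -316.5, 154.9]
tool_rot: [0.732, 0.682, -0.0, -0.0]
ft_force: [0.3, 0.0, -0.7]
finger_gap: 94.0
grip_force: 0.0
```

```bash
cat >> h.py <<'E'
def to(P,th=None):
    s=robot.state(); M=R.from_quat(s['tool_rot'])
    x=M.as_matrix()[:,0]; t=np.arctan2(x[1],x[0])
    print('t',s['time'],'tcp',np.round(s['tcp_pos'],1),'theta',round(t,4),'tilt',np.round(M.as_matrix()[:2,2],4),'ft',np.round(s['ft_force'],1),'gap',round(s['finger_gap'],1),'grip',s['grip_force'],'q',np.round(s['qpos'],2))
    print('delta tool',np.round(M.inv().apply(np.array(P)-s['tcp_pos']),1), 'rotz',None if th is None else round(t-th,4))
E
python3 -c "
from h import *
to([443.5,-317,36],1.499)"
```

```text
t 1.9 tcp [ 443.7 -316.5  154.9] theta 1.4997 tilt [-0.0005  0.0003] ft [ 0.3  0.  -0.7] gap 94.0 grip 0.0 q [-0.69  0.34  1.6  -0.    1.21 -0.62]
delta tool [-6.000e-01 -1.000e-01  1.189e+02] rotz 0.0007
```

Descend, then close.

move_arm(
  linear=[
    [0,0,20],
    [0,0,20],
    [0,0,20],
    [0,0,20],
    [0,0,15],
    [0,0,12],
    [0,0,8],
    [0,0,4],
    [0,0,0],
  ],
  angular=[
    [0,0,0],
    [0,0,0],
    [0,0,0],
    [0,0,0],
    [0,0,0],
    [0,0,0],
    [0,0,0],
    [0,0,0],
    [0,0,0],
  ],
  gripper=[94,94,94,94,94,94,94,94,94],
)

```text
time: 2.8
tcp_pos: [442.9, -317.4, 36.3]
tool_rot: [0.732, 0.682, -0.0, -0.0]
ft_force: [-0.6, -0.9, -0.2]
finger_gap: 94.5
grip_force: 0.0
```

move_arm(
  linear=[
    [0,0,0],
    [0,0,0],
    [0,0,0],
    [0,0,0],
    [0,0,0],
    [0,0,0],
    [0,0,0],
    [0,0,0],
  ],
  angular=[
    [0,0,0],
    [0,0,0],
    [0,0,0],
    [0,0,0],
    [0,0,0],
    [0,0,0],
    [0,0,0],
    [0,0,0],
  ],
  gripper=[60,56,53,50,48,48,48,48],
  grip_force=12,
)

```text
time: 3.6
tcp_pos: [443.0, -317.4, 36.6]
tool_rot: [0.732, 0.682, 0.0, 0.0]
ft_force: [-2.2, -0.3, 3.0]
finger_gap: 50.8
grip_force: 12.0
```

move_arm(
  linear=[
    [0,0,-4],
    [0,0,-8],
    [0,0,-14],
    [0,0,-20],
    [0,0,-25],
    [0,0,-25],
    [0,0,-20],
    [0,0,-8],
    [0,0,0],
  ],
  angular=[
    [0,0,0],
    [0,0,0],
    [0,0,0],
    [0,0,0],
    [0,0,0],
    [0,0,0],
    [0,0,0],
    [0,0,0],
    [0,0,0],
  ],
  gripper=[48,48,48,48,48,48,48,48,48],
)

```text
time: 4.5
tcp_pos: [443.3, -317.6, 161.8]
tool_rot: [0.732, 0.682, 0.0, 0.001]
ft_force: [-0.2, -0.5, -0.9]
finger_gap: 51.2
grip_force: 12.0
```

```bash
python3 -c "
from h import *
to([508.5,172.6,160],1.499)
d=snap('side','side1')['img']; t=snap('top','top1')['img']
m=np.hstack([cv2.resize(d[120:270,340:540],(400,300)),cv2.resize(t[220:370,380:580],(400,300))]); cv2.imwrite('pics/c1.png',m)"
```

```text
t 4.5 tcp [ 443.3 -317.6  161.8] theta 1.4998 tilt [ 0.0018 -0.0015] ft [-0.2 -0.5 -0.9] gap 51.2 grip 11.999935805797577 q [-0.69  0.33  1.59  0.    1.22 -0.62]
delta tool [493.6  30.3   1.2] rotz 0.0008
```

View pics/c1.png

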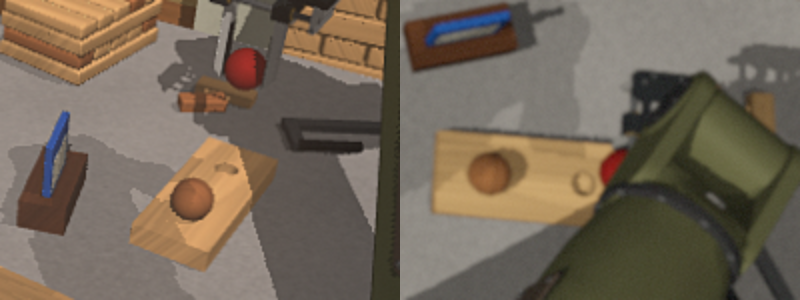

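The ball is held in the fingers (side crop ~(245,68)) and the plain ball is undisturbed. Carry it over the crate.

move_arm(
  linear=[
    [8,1,0],
    [18,1,0],
    [28,2,0],
    [32,2,0],
    [32,2,0],
    [32,2,0],
    [32,2,0],
    [32,2,0],
    [32,2,0],
    [32,2,0],
  ],
  angular=[
    [0,0,0],
    [0,0,0],
    [0,0,0],
    [0,0,0],
    [0,0,0],
    [0,0,0],
    [0,0,0],
    [0,0,0],
    [0,0,0],
    [0,0,0],
  ],
  gripper=[48,48,48,48,48,48,48,48,48,48],
)

```text
time: 5.6
tcp_pos: [480.0, -38.8, 160.1]
tool_rot: [0.732, 0.682, -0.0, -0.0]
ft_force: [-0.1, -1.1, -0.4]
finger_gap: 51.6
grip_force: 12.0
```

move_arm(
  linear=[
    [32,2,0],
    [32,2,0],
    [32,2,0],
    [32,2,0],
    [30,2,0],
    [24,1,0],
    [18,1,0],
    [10,1,0],
    [5,0,0],
    [0,0,0],
  ],
  angular=[
    [0,0,0],
    [0,0,0],
    [0,0,0],
    [0,0,0],
    [0,0,0],
    [0,0,0],
    [0,0,0],
    [0,0,0],
    [0,0,0],
    [0,0,0],
  ],
  gripper=[48,48,48,48,48,48,48,48,48,48],
)

```text
time: 6.6
tcp_pos: [508.5, 172.5, 160.3]
tool_rot: [0.732, 0.682, -0.0, -0.0]
ft_force: [0.3, 0.1, -0.8]
finger_gap: 51.4
grip_force: 12.0
```

```bash
python3 -c "
from h import *
to([508.5,172.6,35],1.499)
d=load('side1'); print(proj(d,[[443.3,-317.6,161.8+k] for k in (10,15,20)]),'seen 462.3,153.8')
t=snap('side','side2')['img']; cv2.imwrite('pics/c2.png',cv2.resize(t[150:390,220:460],(600,600),interpolation=2))"
```

```text
t 6.6 tcp [508.5 172.5 160.3] theta 1.5003 tilt [-0.0004 -0.0001] ft [ 0.3  0.1 -0.8] gap 51.4 grip 11.999977827072144 q [ 0.26  0.31  1.61 -0.    1.22  0.33]
delta tool [1.000e-01 1.000e-01 1.253e+02] rotz 0.0013
[[461.77418356 155.32273414]
 [462.12842535 153.51783955]
 [462.48395474 151.70467169]] seen 462.3,153.8
```

View pics/c2.png

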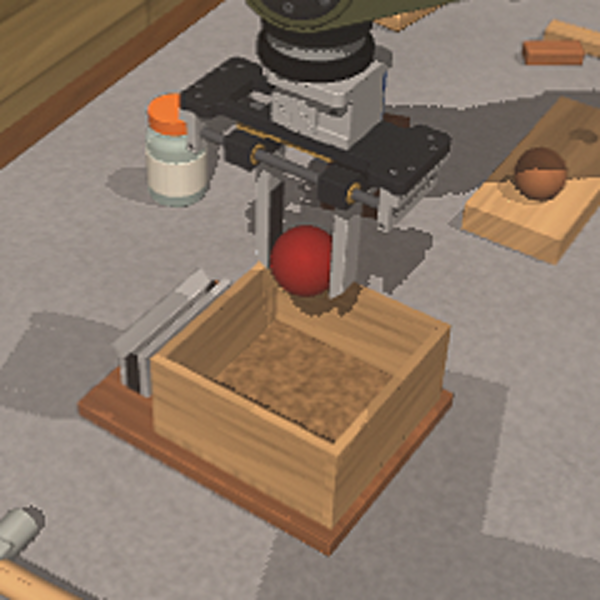

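The ball hangs above the crate interior at (303,262) of the crop, centred. Lower it, slowly at the end.

move_arm(
  linear=[
    [0,0,10],
    [0,0,16],
    [0,0,18],
    [0,0,18],
    [0,0,18],
    [0,0,16],
    [0,0,10],
    [0,0,6],
    [0,0,4],
    [0,0,3],
  ],
  angular=[
    [0,0,0],
    [0,0,0],
    [0,0,0],
    [0,0,0],
    [0,0,0],
    [0,0,0],
    [0,0,0],
    [0,0,0],
    [0,0,0],
    [0,0,0],
  ],
  gripper=[48,48,48,48,48,48,48,48,48,48],
)

```text
time: 7.65
tcp_pos: [509.0, 172.2, 41.5]
tool_rot: [0.732, 0.682, 0.0, 0.0]
ft_force: [-0.6, 0.5, -0.9]
finger_gap: 51.6
grip_force: 12.0
```

move_arm(
  linear=[
    [0,0,1],
    [0,0,1],
    [0,0,1],
    [0,0,0],
  ],
  angular=[
    [0,0,0],
    [0,0,0],
    [0,0,0],
    [0,0,0],
  ],
  gripper=[48,48,48,48],
)

```text
time: 8.05
tcp_pos: [508.9, 172.2, 38.5]
tool_rot: [0.732, 0.682, 0.0, 0.0]
ft_force: [1.1, 0.6, -0.3]
finger_gap: 51.3
grip_force: 12.0
```

move_arm(
  linear=[
    [0,0,1],
    [0,0,0.5],
    [0,0,0.5],
    [0,0,0.5],
  ],
  angular=[
    [0,0,0],
    [0,0,0],
    [0,0,0],
    [0,0,0],
  ],
  gripper=[48,48,48,48],
)

```text
time: 8.45
tcp_pos: [508.8, 172.2, 35.9]
tool_rot: [0.732, 0.682, 0.0, 0.0]
ft_force: [0.1, -0.3, -0.5]
finger_gap: 51.0
grip_force: 12.0
```

move_arm(
  linear=[
    [0,0,0.5],
    [0,0,0.5],
    [0,0,0],
  ],
  angular=[
    [0,0,0],
    [0,0,0],
    [0,0,0],
  ],
  gripper=[48,48,48],
)

```text
time: 8.75
tcp_pos: [508.9, 172.3, 35.3]
tool_rot: [0.732, 0.682, 0.0, 0.0]
ft_force: [-0.6, -0.2, 4.1]
finger_gap: 51.3
grip_force: 12.0
```

Contact with the floor is felt (4 N). Release slowly, then rise.

move_arm(
  linear=[
    [0,0,0],
    [0,0,0],
    [0,0,0],
    [0,0,0],
    [0,0,0],
    [0,0,0],
    [0,0,0],
    [0,0,0],
  ],
  angular=[
    [0,0,0],
    [0,0,0],
    [0,0,0],
    [0,0,0],
    [0,0,0],
    [0,0,0],
    [0,0,0],
    [0,0,0],
  ],
  gripper=[52,53,55,58,62,68,74,74],
)

```text
time: 9.55
tcp_pos: [508.8, 172.2, 34.9]
tool_rot: [0.732, 0.682, 0.0, -0.0]
ft_force: [0.9, -0.1, -0.5]
finger_gap: 73.8
grip_force: 0.0
```

move_arm(
  linear=[
    [0,0,-6],
    [0,0,-12],
    [0,0,-20],
    [0,0,-28],
    [0,0,-30],
    [0,0,-30],
    [0,0,-20],
    [0,0,-10],
    [0,0,0],
  ],
  angular=[
    [0,0,0],
    [0,0,0],
    [0,0,0],
    [0,0,0],
    [0,0,0],
    [0,0,0],
    [0,0,0],
    [0,0,0],
    [0,0,0],
  ],
  gripper=[74,74,74,74,74,74,74,74,74],
)

```text
time: 10.45
tcp_pos: [509.2, 172.3, 192.4]
tool_rot: [0.732, 0.682, 0.001, 0.001]
ft_force: [0.7, 0.1, -0.3]
finger_gap: 74.3
grip_force: 0.0
```

```bash
python3 -c "
from h import *
to([619.3,-164.7,190],1.79)
"
```

```text
t 10.45 tcp [509.2 172.3 192.4] theta 1.4998 tilt [0.0024 0.0006] ft [ 0.7  0.1 -0.3] gap 74.3 grip 0.0 q [ 0.26  0.28  1.58 -0.    1.28  0.33]
delta tool [-328.4  133.7    2.5] rotz -0.2902
```

move_arm(
  linear=[
    [-20,9,0],
    [-35,14,0],
    [-36,15,0],
    [-36,15,0],
    [-36,15,0],
    [-36,15,0],
    [-36,14,0],
    [-36,14,0],
    [-35,14,0],
    [-22,8,0],
  ],
  angular=[
    [0,0,0],
    [0,0,0],
    [0,0,0],
    [0,0,0],
    [0,0,0],
    [0,0,0],
    [0,0,0],
    [0,0,0],
    [0,0,0],
    [0,0,0],
  ],
  gripper=[74,74,74,74,74,74,74,74,74,74],
)

```text
time: 11.45
tcp_pos: [618.1, -166.8, 189.2]
tool_rot: [0.732, 0.681, -0.001, -0.001]
ft_force: [-0.1, 0.2, -0.7]
finger_gap: 73.9
grip_force: 0.0
```

move_arm(
  linear=[
    [0,0,0],
    [0,0,0],
    [0,0,0],
  ],
  angular=[
    [0,0,-0.145],
    [0,0,-0.145],
    [0,0,0],
  ],
  gripper=[60,50,50],
)

```text
time: 11.75
tcp_pos: [617.8, -164.5, 189.4]
tool_rot: [0.625, 0.781, -0.0, -0.001]
ft_force: [-0.3, 0.4, 0.4]
finger_gap: 53.2
grip_force: 0.0
```

```bash
python3 -c "
from h import *
to([619.3,-164.7,65],1.79)
t=snap('top','top3')['img']; d=snap('side','side3')['img']
m=np.hstack([cv2.resize(d[140:270,300:460],(400,325),interpolation=2),cv2.resize(t[190:320,220:380],(400,325),interpolation=2)]); 
n=np.hstack([cv2.resize(t[190:265,360:460],(400,270),interpolation=2),cv2.resize(d[240:360,250:410],(400,270),interpolation=2)]);cv2.imwrite('pics/c3.png',np.vstack([m,n]))"
```

```text
t 11.75 tcp [ 617.8 -164.5  189.4] theta 1.7919 tilt [-0.0021  0.0007] ft [-0.3  0.4  0.4] gap 53.2 grip 0.0 q [-0.32  0.51  1.26 -0.    1.37 -0.54]
delta tool [ -0.7   1.6 124.4] rotz 0.0019
```

View pics/c3.png

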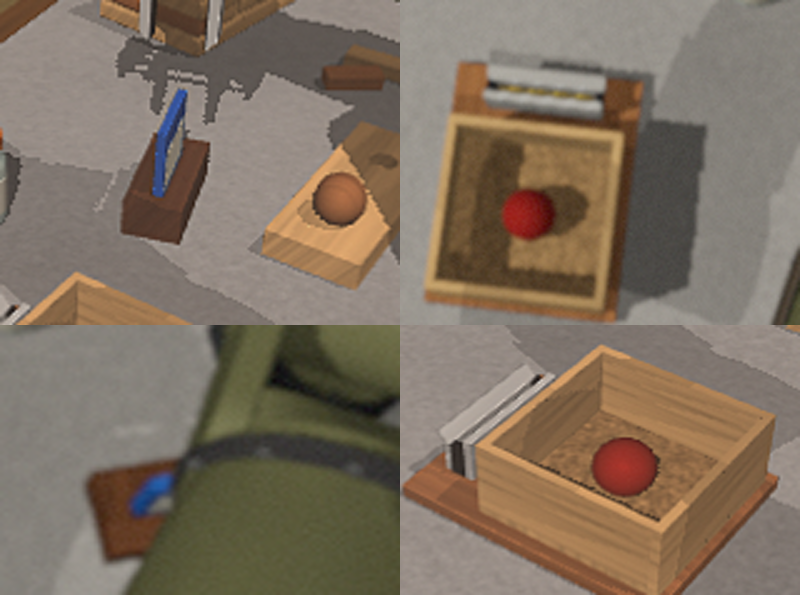

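The red ball rests in the crate (right panels), and the holder still stands in its block. Descend on it.

move_arm(
  linear=[
    [-0.7,1.6,10],
    [0,0,18],
    [0,0,20],
    [0,0,20],
    [0,0,20],
    [0,0,18],
    [0,0,12],
    [0,0,6],
    [0,0,0],
  ],
  angular=[
    [0,0,0],
    [0,0,0],
    [0,0,0],
    [0,0,0],
    [0,0,0],
    [0,0,0],
    [0,0,0],
    [0,0,0],
    [0,0,0],
  ],
  gripper=[50,50,50,50,50,50,50,50,50],
)

```text
time: 12.75
tcp_pos: [619.7, -164.6, 66.2]
tool_rot: [0.626, 0.78, -0.0, -0.0]
ft_force: [0.1, -0.3, 0.5]
finger_gap: 50.1
grip_force: 0.0
```

move_arm(
  linear=[
    [0,0,0],
    [0,0,0],
    [0,0,0],
    [0,0,0],
    [0,0,0],
    [0,0,0],
    [0,0,0],
    [0,0,0],
  ],
  angular=[
    [0,0,0],
    [0,0,0],
    [0,0,0],
    [0,0,0],
    [0,0,0],
    [0,0,0],
    [0,0,0],
    [0,0,0],
  ],
  gripper=[30,22,17,14,11,8,6,6],
  grip_force=10,
)

```text
time: 13.55
tcp_pos: [620.0, -164.8, 67.1]
tool_rot: [0.626, 0.78, 0.0, 0.0]
ft_force: [0.3, 0.6, 1.2]
finger_gap: 9.8
grip_force: 10.0
```

```bash
python3 -c "
from h import *
to([619.3,-164.7,65],1.79)"
```

```text
t 13.55 tcp [ 620.  -164.8   67.1] theta 1.7898 tilt [ 0.0002 -0.0001] ft [0.3 0.6 1.2] gap 9.8 grip 9.996026158332825 q [-0.32  0.63  1.37 -0.    1.14 -0.54]
delta tool [ 0.2 -0.7  2.1] rotz -0.0002
```

move_arm(
  linear=[
    [0,0,0],
    [0,0,0],
    [0,0,-3],
    [0,0,-6],
    [0,0,-10],
    [0,0,-10],
    [0,0,-20],
    [0,0,-30],
    [0,0,-30],
    [0,0,-11],
  ],
  angular=[
    [0,0,0],
    [0,0,0],
    [0,0,0],
    [0,0,0],
    [0,0,0],
    [0,0,0],
    [0,0,0],
    [0,0,0],
    [0,0,0],
    [0,0,0],
  ],
  gripper=[6,6,6,6,6,6,6,6,6,6],
  grip_force=50,
)

```text
time: 14.55
tcp_pos: [620.9, -165.0, 191.0]
tool_rot: [0.626, 0.78, 0.001, 0.002]
ft_force: [0.9, -0.1, -1.0]
finger_gap: 9.5
grip_force: 50.0
```

```bash
python3 -c "
from h import *
q=[508.49,172.59,-.072];c,s=np.cos(q[2]),np.sin(q[2]); P=[q[0]+c*125,q[1]+s*125,190]; print(P)
to(P,1.571-.072)"
```

```text
[np.float64(633.1661399438158), np.float64(163.59777398470956), 190]
t 14.55 tcp [ 620.9 -165.   191. ] theta 1.7898 tilt [ 0.0049 -0.0016] ft [ 0.9 -0.1 -1. ] gap 9.5 grip 49.99454140663147 q [-0.32  0.52  1.25  0.    1.37 -0.54]
delta tool [318.1  83.4   0.6] rotz 0.2908
```

move_arm(
  linear=[
    [0,0,0],
    [0,0,0],
    [15,0,0],
    [30,-1,0],
    [40,-2,0],
    [45,-2,0],
    [45,-2,0],
    [45,-2,0],
    [40,-1,0],
    [32,-1,0],
  ],
  angular=[
    [0,0,0.145],
    [0,0,0.146],
    [0,0,0],
    [0,0,0],
    [0,0,0],
    [0,0,0],
    [0,0,0],
    [0,0,0],
    [0,0,0],
    [0,0,0],
  ],
  gripper=[6,6,6,6,6,6,6,6,6,6],
)

```text
time: 15.55
tcp_pos: [629.2, 130.7, 186.7]
tool_rot: [0.73, 0.684, -0.0, -0.0]
ft_force: [0.8, 0.1, -0.2]
finger_gap: 10.0
grip_force: 50.0
```

move_arm(
  linear=[
    [22,-1,10],
    [14,0,15],
    [0,0,15],
    [0,0,0],
    [0,0,0],
  ],
  angular=[
    [0,0,0],
    [0,0,0],
    [0,0,0],
    [0,0,0],
    [0,0,0],
  ],
  gripper=[6,6,6,6,6],
)

```text
time: 16.05
tcp_pos: [631.5, 162.2, 146.6]
tool_rot: [0.732, 0.681, -0.0, -0.0]
ft_force: [-0.2, 0.5, -0.4]
finger_gap: 10.0
grip_force: 50.0
```

```bash
python3 -c "
from h import *
to([633.2,163.6,120],1.499)
t=snap('top','top4')['img']; d=snap('side','side4')['img']
m=np.hstack([cv2.resize(d[220:340,210:350],(467,400),interpolation=2),cv2.resize(t[190:330,220:330],(330,400),interpolation=2)]); 
cv2.imwrite('pics/c4.png',m)"
```

```text
t 16.05 tcp [631.5 162.2 146.6] theta 1.4984 tilt [-0.0009 -0.0003] ft [-0.2  0.5 -0.4] gap 10.0 grip 49.99447703361511 q [ 0.2   0.58  1.27 -0.    1.3   0.27]
delta tool [ 1.6  1.6 26.6] rotz -0.0006
```

View pics/c4.png

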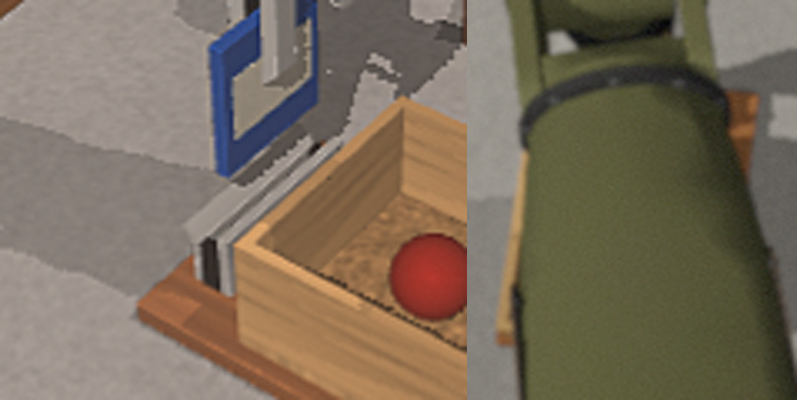

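```bash
python3 -c "
from h import *
d=load('side4')
q=[508.49,172.59,-.072];c,s=np.cos(q[2]),np.sin(q[2])
W=lambda x,y,z:[q[0]+c*x-s*y,q[1]+s*x+c*y,z]
T=np.array([631.5,162.2,0]); H=lambda x,y,z:[T[0]+c*x-s*y,T[1]+s*x+c*y,z]
n={'crate corner83,83':W(83,83,96),'crate 83,-83':W(83,-83,96),'plank 155,95':W(155,95,16),'slot+51 z50':W(125,51,50),'strip top crate side -?':W(118,51,62),'strip':W(110,51,62),'lip z50 +51':W(132,51,50),
'H+5,45 bot':H(5,45,94.6),'H-5,45 bot':H(-5,45,94.6),'H-5,-45 bot':H(-5,-45,94.6),'H+5 top':H(5,45,189.6),'H-5 top':H(-5,45,189.6)}
for k,v in n.items():
    p=proj(d,v)[0]; print(k,np.round(p,1),'crop',np.round((p-[210,220])*3.335))
v=cv2.resize(d['img'][235:335,255:355],(600,600),interpolation=2); cv2.imwrite('pics/c5.png',v)
"
```

```text
crate corner83,83 [279.  291.9] crop [230. 240.]
crate 83,-83 [328.9 247.2] crop [397.  91.]
plank 155,95 [249.3 309.2] crop [131. 297.]
slot+51 z50 [273.7 291. ] crop [212. 237.]
strip top crate side -? [276.1 288. ] crop [221. 227.]
strip [279.3 289.7] crop [231. 232.]
lip z50 +51 [271.  289.5] crop [204. 232.]
H+5,45 bot [273.7 271.7] crop [212. 173.]
H-5,45 bot [277.6 273.7] crop [226. 179.]
H-5,-45 bot [305.  250.3] crop [317. 101.]
H+5 top [271.3 233.4] crop [204.  45.]
H-5 top [275.4 235.4] crop [218.  51.]
```

View pics/c5.png

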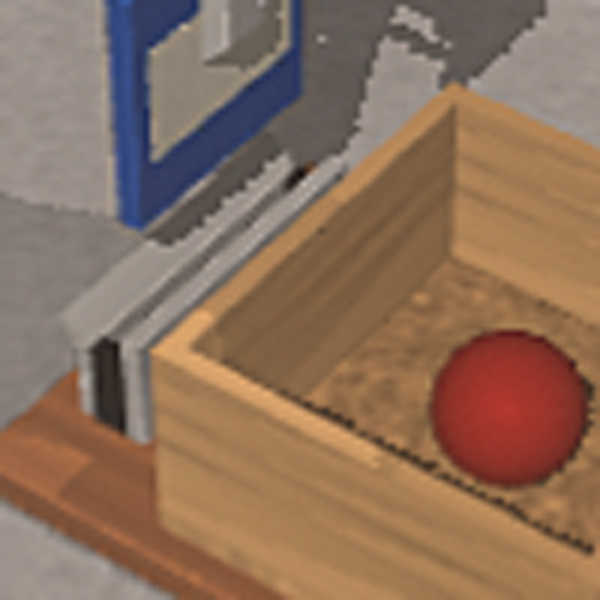

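Side view: holder lower-left corner at crop (133,226), cheek at (105,340), crate corner (155,347). The side camera suggests the rail is a few mm nearer the robot than the top fit; I'll go down to just above the rail and compare directly.

move_arm(
  linear=[
    [1,-0.5,8],
    [1,-0.5,10],
    [0,0,7],
    [0,0,3],
    [0,0,0],
    [0,0,0],
  ],
  angular=[
    [0,0,0],
    [0,0,0],
    [0,0,0],
    [0,0,0],
    [0,0,0],
    [0,0,0],
  ],
  gripper=[6,6,6,6,6,6],
)

```text
time: 16.75
tcp_pos: [630.8, 165.4, 119.1]
tool_rot: [0.732, 0.681, 0.0, 0.0]
ft_force: [0.9, -0.5, -1.1]
finger_gap: 10.1
grip_force: 50.0
```

```bash
python3 -c "
from h import *
to([631,163.6,76],1.499)
d=snap('side','side5')
cv2.imwrite('pics/c6.png',cv2.resize(d['img'][240:315,250:330],(800,600),interpolation=cv2.INTER_CUBIC)[:, :])
"
```

```text
t 16.75 tcp [630.8 165.4 119.1] theta 1.4988 tilt [0.0002 0.    ] ft [ 0.9 -0.5 -1.1] gap 10.1 grip 49.99456822872162 q [ 0.2   0.6   1.29 -0.    1.25  0.27]
delta tool [-1.7  0.3 43.1] rotz -0.0002
```

View pics/c6.png

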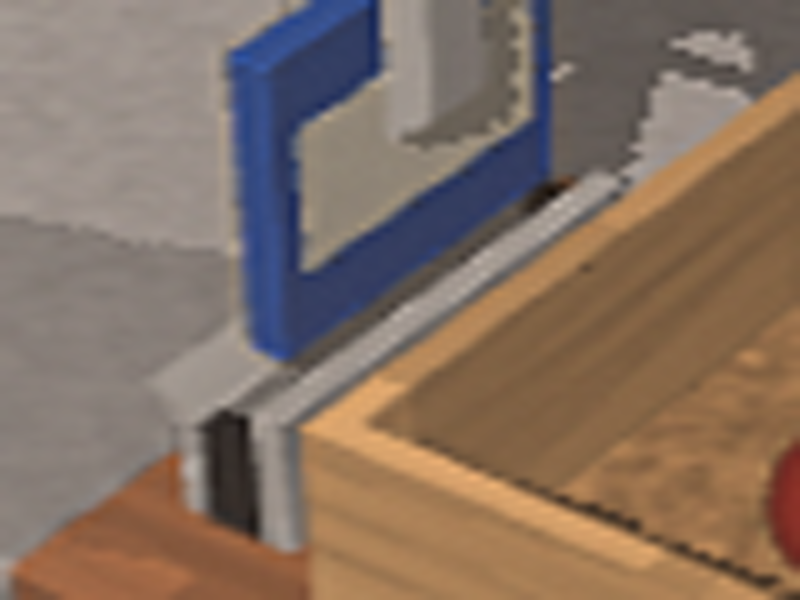

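```bash
python3 -c "
from h import *
from scipy.optimize import least_squares
d=load('side5'); c,s=np.cos(-.072),np.sin(-.072)
T=np.array([630.8,165.4]); H=lambda x,y,z:[T[0]+c*x-s*y,T[1]+s*x+c*y,z]
px=lambda x,y:np.array([250+x/10-.45,240+y/10-.45])
P=proj(d,[H(-5,45,67.1),H(5,45,67.1),H(-5,-45,67.1)]); O=np.array([px(288,360),px(250,347),px(549,178)])
print('holder obs-pred',np.round(O-P,2)); off=(O-P).mean(0)
# rail features relative to TCP (a = station-x shift of slot centre, b = station-y shift)
mod=np.array([[-7,62],[-7,62]]); 
L=[px(262,402),px(598,172)]
def perp(a,L,x,z):
    A,B=proj(d,[H(a+x,50,z),H(a+x,-50,z)])+off; n=np.array([-(B-A)[1],(B-A)[0]]);n/=np.linalg.norm(n)
    return [float((l-A)@n) for l in L]
for a in(-6,-4,-2,0,2,4):
    print(a,'strip inner',np.round(perp(a,L,-7,62),2),'strip outer',np.round(perp(a,[px(300,425)],-15,62),2),'lip top?',np.round(perp(a,[px(148,383)],12,61),2),'cheek mid z50',np.round(perp(a,[px(227,418)],0,50),2),'crate rim',np.round(perp(a,[px(303,427),px(797,72)],-42,96),2))
A=proj(d,[H(0,y,50) for y in(51,53,55,57)])+off; print(np.round((A-[250,240])*10))
"
```

```text
holder obs-pred [[ 0.75 -9.5 ]
 [ 0.84 -8.79]
 [-0.09 -4.01]]
-6 strip inner [-4.72  0.48] strip outer [-3.8] lip top? [-6.16] cheek mid z50 [-6.39] crate rim [-5.16  1.7 ]
-4 strip inner [-3.89  1.26] strip outer [-2.97] lip top? [-5.35] cheek mid z50 [-5.57] crate rim [-4.27  2.5 ]
-2 strip inner [-3.07  2.03] strip outer [-2.13] lip top? [-4.53] cheek mid z50 [-4.75] crate rim [-3.39  3.3 ]
0 strip inner [-2.24  2.8 ] strip outer [-1.3] lip top? [-3.72] cheek mid z50 [-3.94] crate rim [-2.51  4.1 ]
2 strip inner [-1.42  3.58] strip outer [-0.47] lip top? [-2.92] cheek mid z50 [-3.13] crate rim [-1.64  4.89]
4 strip inner [-0.6   4.34] strip outer [0.35] lip top? [-2.11] cheek mid z50 [-2.32] crate rim [-0.76  5.68]
[[247. 445.]
 [240. 450.]
 [234. 456.]
 [228. 462.]]
```

```bash
python3 -c "
from h import *
d=load('side5'); c,s=np.cos(-.072),np.sin(-.072)
T=np.array([630.8,165.4]); H=lambda x,y,z:[T[0]+c*x-s*y,T[1]+s*x+c*y,z]
px=lambda x,y:np.array([250+x/10-.45,240+y/8-.45])
P=proj(d,[H(-5,45,67.1),H(5,45,67.1),H(-5,-45,67.1)]); O=np.array([px(288,360),px(250,347),px(549,178)])
print('holder obs-pred',np.round(O-P,2)); off=(O-P).mean(0)
L=[px(262,402),px(598,172)]
def perp(a,L,x,z):
    A,B=proj(d,[H(a+x,50,z),H(a+x,-50,z)])+off; n=np.array([-(B-A)[1],(B-A)[0]]);n/=np.linalg.norm(n)
    return [float((l-A)@n) for l in L]
for a in(-6,-4,-2,0,2,4):
    print(a,'strip inner',np.round(perp(a,L,-7,62),2),'strip outer',np.round(perp(a,[px(300,425)],-15,62),2),'cheek mid z50',np.round(perp(a,[px(227,418)],0,50),2),'crate rim',np.round(perp(a,[px(303,427),px(797,72)],-42,96),2))
A=proj(d,[H(0,y,50) for y in(51,53,55,57)])+off; print(np.round((A-[249.55,239.55])*[10,8]))
"
```

```text
holder obs-pred [[ 0.75 -0.5 ]
 [ 0.84 -0.12]
 [-0.09  0.44]]
-6 strip inner [-2.72 -1.82] strip outer [-1.39] cheek mid z50 [-4.1] crate rim [-2.71 -2.43]
-4 strip inner [-1.89 -1.04] strip outer [-0.55] cheek mid z50 [-3.28] crate rim [-1.82 -1.64]
-2 strip inner [-1.07 -0.27] strip outer [0.29] cheek mid z50 [-2.46] crate rim [-0.94 -0.84]
0 strip inner [-0.24  0.5 ] strip outer [1.12] cheek mid z50 [-1.64] crate rim [-0.06 -0.05]
2 strip inner [0.58 1.27] strip outer [1.95] cheek mid z50 [-0.82] crate rim [0.82 0.74]
4 strip inner [1.4  2.04] strip outer [2.78] cheek mid z50 [-0.01] crate rim [1.7  1.53]
[[251. 418.]
 [245. 423.]
 [238. 427.]
 [232. 432.]]
```

The holder's lower edge is directly over the slot (holder corner (288,360), strip inner edge (262,402)–(598,172)); measured offset across the slot is about 0–1 mm. Insert slowly.

move_arm(
  linear=[
    [-1,0.5,3],
    [0,0,4],
    [0,0,4],
    [0,0,3],
    [0,0,2],
    [0,0,2],
    [0,0,1],
    [0,0,1],
  ],
  angular=[
    [0,0,0],
    [0,0,0],
    [0,0,0],
    [0,0,0],
    [0,0,0],
    [0,0,0],
    [0,0,0],
    [0,0,0],
  ],
  gripper=[6,6,6,6,6,6,6,6],
)

```text
time: 17.6
tcp_pos: [631.2, 164.4, 98.9]
tool_rot: [0.732, 0.681, 0.0, 0.0]
ft_force: [0.9, -0.1, -0.7]
finger_gap: 9.8
grip_force: 50.0
```

move_arm(
  linear=[
    [0,0,1],
    [0,0,2],
    [0,0,2],
    [0,0,2],
    [0,0,2],
    [0,0,1],
    [0,0,1],
    [0,0,1],
    [0,0,1],
    [0,0,0],
  ],
  angular=[
    [0,0,0],
    [0,0,0],
    [0,0,0],
    [0,0,0],
    [0,0,0],
    [0,0,0],
    [0,0,0],
    [0,0,0],
    [0,0,0],
    [0,0,0],
  ],
  gripper=[6,6,6,6,6,6,6,6,6,6],
)

```text
time: 18.6
tcp_pos: [631.1, 164.3, 85.8]
tool_rot: [0.732, 0.681, -0.0, -0.0]
ft_force: [-0.5, -0.8, -0.8]
finger_gap: 10.0
grip_force: 50.0
```

No contact yet and no side force. Keep pressing in small steps.

move_arm(
  linear=[
    [0,0,0.7],
    [0,0,0.7],
    [0,0,0.7],
    [0,0,0.7],
    [0,0,0.7],
    [0,0,0.5],
    [0,0,0],
  ],
  angular=[
    [0,0,0],
    [0,0,0],
    [0,0,0],
    [0,0,0],
    [0,0,0],
    [0,0,0],
    [0,0,0],
  ],
  gripper=[6,6,6,6,6,6,6],
)

```text
time: 19.3
tcp_pos: [631.2, 164.3, 82.1]
tool_rot: [0.732, 0.681, 0.0, 0.0]
ft_force: [-1.1, -0.8, 3.9]
finger_gap: 9.7
grip_force: 50.0
```

move_arm(
  linear=[
    [0,0,0.7],
    [0,0,0.7],
    [0,0,0.6],
    [0,0,0],
  ],
  angular=[
    [0,0,0],
    [0,0,0],
    [0,0,0],
    [0,0,0],
  ],
  gripper=[6,6,6,6],
)

```text
time: 19.7
tcp_pos: [631.2, 164.3, 80.0]
tool_rot: [0.732, 0.681, 0.0, 0.0]
ft_force: [-2.9, -1.5, 5.9]
finger_gap: 9.7
grip_force: 50.0
```

move_arm(
  linear=[
    [0,0,0.7],
    [0,0,0.7],
    [0,0,0.6],
    [0,0,0],
  ],
  angular=[
    [0,0,0],
    [0,0,0],
    [0,0,0],
    [0,0,0],
  ],
  gripper=[6,6,6,6],
  grip_force=58,
)

```text
time: 20.1
tcp_pos: [631.2, 164.3, 78.2]
tool_rot: [0.732, 0.681, 0.0, 0.0]
ft_force: [-3.4, -0.9, 6.4]
finger_gap: 9.5
grip_force: 58.0
```

move_arm(
  linear=[
    [0,0,0.5],
    [0,0,0.5],
    [0,0,0.5],
    [0,0,0],
  ],
  angular=[
    [0,0,0],
    [0,0,0],
    [0,0,0],
    [0,0,0],
  ],
  gripper=[6,6,6,6],
)

```text
time: 20.5
tcp_pos: [631.2, 164.3, 76.8]
tool_rot: [0.732, 0.681, 0.0, 0.0]
ft_force: [-4.0, -1.1, 8.4]
finger_gap: 9.8
grip_force: 58.0
```

move_arm(
  linear=[
    [0,-0.4,0.3],
    [0,-0.3,0.3],
    [0,0,0.3],
    [0,0,0],
  ],
  angular=[
    [0,0,0],
    [0,0,0],
    [0,0,0],
    [0,0,0],
  ],
  gripper=[6,6,6,6],
)

```text
time: 20.9
tcp_pos: [631.1, 164.3, 76.3]
tool_rot: [0.732, 0.681, 0.001, 0.001]
ft_force: [-0.2, -0.5, 7.6]
finger_gap: 10.4
grip_force: 58.0
```

move_arm(
  linear=[
    [0,0,0.3],
    [0,0,0.3],
    [0,0,0],
  ],
  angular=[
    [0,0,0],
    [0,0,0],
    [0,0,0],
  ],
  gripper=[6,6,6],
)

```text
time: 21.2
tcp_pos: [631.1, 164.3, 76.0]
tool_rot: [0.732, 0.681, 0.001, 0.001]
ft_force: [-1.0, -1.5, 10.3]
finger_gap: 9.6
grip_force: 58.0
```

move_arm(
  linear=[
    [0,0,0.3],
    [0,0,0.2],
    [0,0,0],
  ],
  angular=[
    [0,0,0],
    [0,0,0],
    [0,0,0],
  ],
  gripper=[6,6,6],
)

```text
time: 21.5
tcp_pos: [631.1, 164.4, 76.0]
tool_rot: [0.732, 0.681, 0.001, 0.001]
ft_force: [-3.8, -2.1, 15.0]
finger_gap: 9.9
grip_force: 58.0
```

move_arm(
  linear=[
    [0,0,0.2],
    [0,0,0.2],
    [0,0,0],
  ],
  angular=[
    [0,0,0],
    [0,0,0],
    [0,0,0],
  ],
  gripper=[6,6,6],
)

```text
time: 21.8
tcp_pos: [631.1, 164.4, 76.0]
tool_rot: [0.732, 0.681, 0.001, 0.001]
ft_force: [-4.9, -1.1, 17.9]
finger_gap: 9.8
grip_force: 58.0
```

TCP has stopped at 76.0 while the force climbs past 10 N to 18 N, so the foot is on its hard stop. I'll hold, then take a final look.

move_arm(
  linear=[
    [0,0,0],
    [0,0,0],
    [0,0,0],
    [0,0,0],
    [0,0,0],
  ],
  angular=[
    [0,0,0],
    [0,0,0],
    [0,0,0],
    [0,0,0],
    [0,0,0],
  ],
  gripper=[6,6,6,6,6],
)

```text
time: 22.3
tcp_pos: [631.2, 164.4, 76.0]
tool_rot: [0.732, 0.681, 0.001, 0.001]
ft_force: [-4.2, -2.5, 17.5]
finger_gap: 9.8
grip_force: 58.0
```

```bash
python3 -c "
from h import *
to([631,164,76],1.499)
d=snap('side','side6')
cv2.imwrite('pics/c7.png',cv2.resize(d['img'][190:320,240:400],(800,650-50),interpolation=2))"
```

```text
t 22.3 tcp [631.2 164.4  76. ] theta 1.4988 tilt [0.0024 0.0003] ft [-4.2 -2.5 17.5] gap 9.8 grip 58.00346910953522 q [ 0.2   0.65  1.33 -0.    1.16  0.27]
delta tool [-0.4 -0.1 -0. ] rotz -0.0002
```

View pics/c7.png

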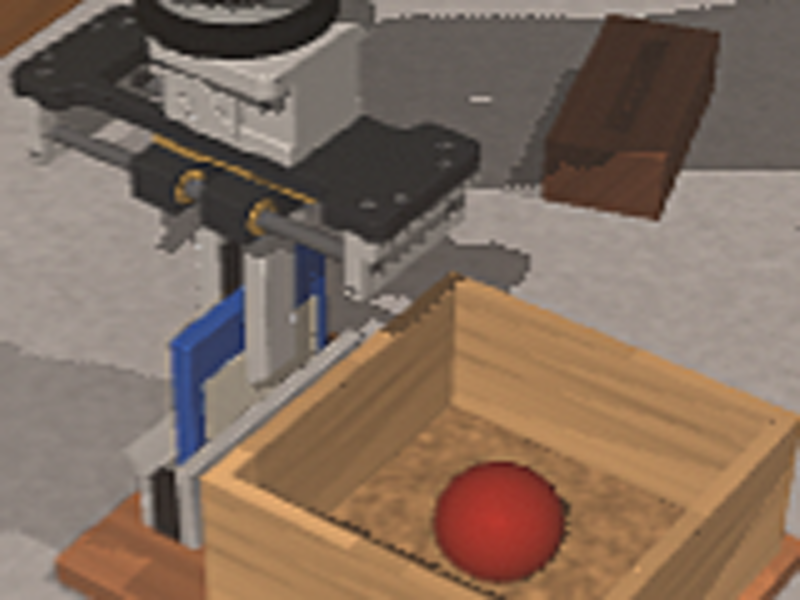

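The holder stands upright in the slot (lower left end at (187,460)), still gripped, and the ball is in the crate at (500,520). Handing in.

```bash
python3 -c "
from workcell import workorder
print(workorder.close_job())"
```

```text
the job is handed in; nothing more can be done
None
```

I lowered the red ball to the crate floor and let it go there, then pressed the label holder upright into the rail until the foot reached its stop; the job is handed in with the arm still holding it at about 18 N, at 22 s of 59, but no verdict came back.

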